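Run the insole gauge slide up to the size stop

ROBOT

A 6-joint arm with a two-finger parallel gripper is mounted at the origin on the work surface. World frame = base frame: x ahead of the robot, y to its left, z up, the work surface at z = 0. Lengths are in m, angles in rad, forces in N, time in s.
With the tool pointing down it reaches from about 0.25 to 0.775 m from the base axis. Payload 4 kg.
Tool frame: the origin (TCP) lies midway between the tips of the shut fingers; the grasp point (between the pads) lies 19 mm behind it; z points along the fingers, y is the direction in which the jaws open and shut (so a half turn about z gives the same grasp; the last joint's range is limited). The gripper opens to 94 mm and grips with 3 to 60 N. Pads are 16 mm wide; open, the fingers measure 119 mm over their backs; the gripper's body (75 mm by 177 mm) begins 78 mm behind the grasp point.
Start: joints at [-1.429, 0.087, 1.371, -0, 1.684, -0.103], TCP at [0.133, -0.534, 0.206] pointing down, gripper open.
Joint ranges: [-3.1, 3.1], [-0.76, 2.03], [0.27, 2.55], [-1.08, 4.22], [0.17, 2.65], [-2.57, 2.57]. Speed limits (rad/s): [2.79, 2.79, 3.14, 3.14, 3.14, 3.14].

INTERFACE

Orientations are given as [roll, pitch, yaw] about the fixed x, y, z axes, in that order (R = Rz(yaw) Ry(pitch) Rx(roll)).
In Python, from bench import robot, cams gives the robot as it stands.
- The arm moves only by the tool step_arm, never from a script. Its argument "plan" is a list that holds one entry, the list of rows, each a list of 5 numbers: the shift along the world's x, y, z in mm, then the turn about the world's z in rad, then the opening in per cent of the stroke, from 0 (shut) to 100 (fully open). In form: [[[tx, ty, tz, turn, fingers], ...]]. A call has 1 to 8 rows; each row is the pose to reach, as a shift and turn from the pose commanded when the call began; what a row does not reach only later rows make up. A row lasts 1/12 s, in which the tool goes at most 41.7 mm and 7.16 degrees, less where a joint would pass 70% of its speed; a pose out of reach is approached as far as the arm can. A call with a gripper value outside its range is refused whole. The fingers move at their own pace and stop on an object; the grip force is fixed at half the most. Time passes only in rows, so rows that repeat a pose let the fingers close. It gives the time, the measured TCP pose, the force and the opening at its end, in the units of the state.
- robot.get_obs(): the state, without advancing time (a new reading comes with each control period).
- cams.snapshot(name): name is "scene" or "top" or "wrist"; returns a dict with "frame" (420x560x3 uint8, red, green, blue), "camera_matrix" (3x3 intrinsics, pixels), "origin" and "attitude" of the camera in the world; the wrist camera has in their place "T_tool_cam" (4x4, takes a point from camera to tool coordinates, whose origin is the TCP and whose axes are the flange's). Camera axes: x right, y down, z forward; pixel columns grow to the right and rows downward; lengths in m; the calibration is good to about 2 mm. The wrist camera is an equidistant fisheye: a pixel r from the principal point sees the ray r / f radians off the axis. A picture is of the moment at which its call begins: read the wrist's pose just before it. There is no depth.
- robot.close_job(): hands the job in, once; it reports no verdict.
The state is a dict: "time": time; "joint_positions": joint angles; "qvel": joint speeds; "joint_torque": joint torques, N m; "tool_pos": TCP position; "ee_rot": TCP orientation; "wrist_force": force on the tool from outside, world axes, zero at the start; "wrist_torque": the same for the moment, N m; "width": finger opening in m.
Only numpy, scipy, OpenCV 4.12 (cv2) and the standard library are available. Lean on these libraries where they do the work, as an engineer would, in place of code of your own. Each camera call takes 0.05 s, during which the arm holds its last target. There are 200 camera calls.

TASK

Set the insole length gauge on the bench: press down the yellow pad in the middle of its slide to free the brake, and, keeping the pad down, push the slide along its rail until it rests right up against the orange size stop. Then let the pad come back up and take the hand clear. Do not force the slide while its brake is on, do not shift the stop, and leave the insole, jar and tin where they are: it is all fingertip work, with nothing to pick up.

Things in the scene. Friction and masses are not known exactly. Their poses are not given: they have to be found in the camera images.
- gauge: The gauge, fixed to the bench at any heading: a pale wooden board 145 x 390 mm, 12 mm thick, with an aluminium rail along it. Origin at bench height under the rail's centre line, midway along. Its y axis runs along the rail from slide to stop, z is up. The board spans x -40 to +105 mm; the +x side bears a scale and, at its +y end, a dark heel block 42 mm high.
- slide (a joint): Position of the slide along the rail in m, growing towards the orange stop; at 0 its middle is at y = -120 mm of the gauge. Dark, 88 mm along the rail, 44 mm wide; a black wall 12 mm thick, top 60 mm above the bench, at each end; between them a 64 mm gap, open to both sides, holds the yellow pad. A spring brake (20 to 38 N) holds it while the pad is up; with the pad down friction is about 2 N.
- slide_nose (a point): Middle of the leading face of the slide, the one that meets the stop: 30 mm above the bench, on the rail's centre line, 44 mm ahead of the pad's middle. From this end of the slide an aluminium blade 22 mm high sticks out 68 mm over the scale. Axes as the gauge.
- pad_top (a point): Middle of the top of the yellow press pad, 40 mm wide by 60 mm along the rail, 44 mm above the bench when up, 16 mm below the tops of the end walls. Moves with the pad. Axes as the gauge.
- pad (a joint): How far the pad is pressed down, in m: about 0 up, 0.012 at its bottom stop. Its spring takes about 10 N at the start of the stroke, 16 N at the bottom. The brake lets go within the first 1 mm; 5 to 8 mm is a sound press. A finger on the pad also drags the slide by friction, so lift straight up when letting go.
- stop_face (a point): Middle of the stop's face that the slide meets, 30 mm above the bench, on the rail's centre line. The stop is an orange collar 44 mm wide, 26 mm along the rail, 47 mm high, with a black thumbscrew up to 59 mm, clamped on the rail at a place that differs each time (it takes about 150 N to shift). Axes as the gauge.
- insole: Loose bystander: blue and cork insole lying flat on the bench beside the scale, about 238 x 82 mm, 9 mm thick; origin under its middle.
- jar: Loose bystander: upright closed jar with a green cap, 52 mm across, 68 mm high; origin at the centre of its underside.
- tin: Loose bystander: round flat brass tin with a red top, 60 mm across, 23 mm high; origin at the centre of its underside.

How it is judged:
By the outcome, as a careful person would: the job done as asked, in the order asked, and still so for the second after the job is handed in, with the robot touching nothing.
It also fails if it takes over 40 s, if anything falls off the work surface, if the arm or the gripper's body presses on something with over 40 N, if the wrist force passes 120 N, or if a joint passes its speed limit or range.

## Working session

There is one attempt and no reset: what is moved stays moved. The work goes in short steps, Python scripts to look and compute and a tool call to move; the robot and the scene stay as the last step left them, time stands still between calls to the robot, and variables do not carry over. Pictures are saved under pics/ and viewed, about 8 in all and at most 12, crops included, and the job is handed in when it is done.

Besides the shell and the picture viewer there is one more tool, called after "Call:" as name(argument=value, ...) on one line, values as JSON. step_arm: Moves the arm, as the interface text tells. Its arguments: {"type":"object","properties":{"plan":{"type":"array"}},"required":["plan"]}

```bash
mkdir -p pics
cat > h.py <<'E'
import numpy as np, cv2
from bench import robot, cams
def snap(n,f=None):
    s=cams.snapshot(n)
    if f: cv2.imwrite(f'pics/{f}.png',s['frame'][:,:,::-1])
    return s
def cast(s,uv,z):
    K=np.array(s['camera_matrix']);o=np.array(s['origin']);R=np.array(s['attitude'])
    d=R@np.linalg.solve(K,np.array([uv[0],uv[1],1.0]))
    return o+d*(z-o[2])/d[2]
E
python3 - <<'E'
from h import *
s=snap('top','top1');print(s['origin'],s['attitude'],s['camera_matrix'])
s=snap('scene','sc1');print(s['origin'],s['attitude'])
o=robot.get_obs();print(o['time'],o['tool_pos'],o['ee_rot'],o['width'],o['wrist_force'])
E
```

```text
[0.4566322  0.05266123 1.01304273] [-3.00601376 -0.00454698 -1.59086894] [[535.9092423    0.         283.89736305]
 [  0.         535.9092423  204.80348242]
 [  0.           0.           1.        ]]
[ 0.91398151 -0.37484476  0.4823385 ] [-2.27303842e+00  1.96092013e-03  6.61626194e-01]
0.1 [ 0.13321103 -0.53313421  0.2044411 ] [-3.13964713e+00 -1.57758400e-04  2.44799560e-01] 0.0939489488492962 [-0.25336225 -0.8750566   0.56804193]
```

View pics/top1.png

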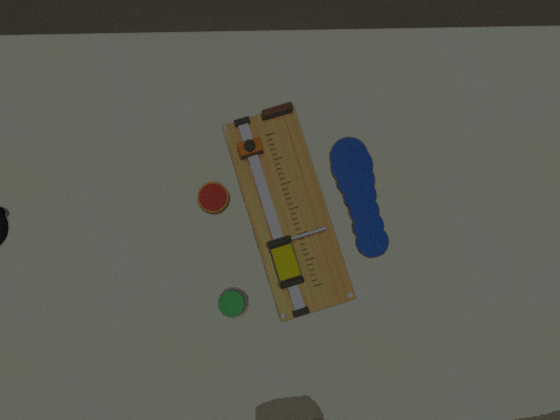

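View pics/sc1.png

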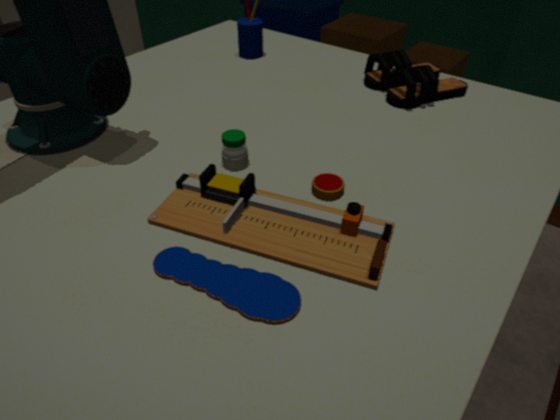

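The top view shows the yellow pad at about (286,262), orange stop at (250,147), with the blade pointing right over the scale. The jar (231,303) and tin (213,197) are left of the rail and the insole is on the right. The scene view agrees.

```bash
cat >> h.py <<'E'
from scipy.spatial.transform import Rotation as Ro
_c=cast
def cast(s,uv,z):
    s=dict(s);a=np.array(s['attitude'])
    if a.size==3: s['attitude']=Ro.from_euler('xyz',a).as_matrix()
    return _c(s,uv,z)
def mask(s,col):
    h=cv2.cvtColor(s['frame'],cv2.COLOR_RGB2HSV)
    r={'y':((24,190,90),(34,255,255)),'o':((5,190,110),(15,255,255)),'g':((45,120,50),(80,255,255)),'r':((172,150,80),(180,255,255)),'w':((10,40,90),(24,175,255))}[col]
    return cv2.inRange(h,*r)
def big(m):
    c,_=cv2.findContours(m,cv2.RETR_EXTERNAL,cv2.CHAIN_APPROX_NONE)
    return max(c,key=cv2.contourArea)
E
python3 - <<'E'
from h import *
s=snap('top')
h=cv2.cvtColor(s['frame'],cv2.COLOR_RGB2HSV)
for p in [(286,262),(260,150),(250,147),(300,200),(280,242),(213,197),(231,303),(270,200)]: print(p,h[p[1],p[0]])
for c,z in (('y',.044),('o',.047),('g',.068)):
    k=big(mask(s,c)); r=cv2.minAreaRect(k); b=np.array([cast(s,p,z) for p in cv2.boxPoints(r)])
    print(c,r,b.mean(0)[:2].round(4)); print(b[:,:2].round(4).tolist(), [round(float(np.linalg.norm(b[i]-b[i-1])),4) for i in range(4)])
im=s['frame'][95:330,200:400,::-1]
cv2.imwrite('pics/c1.png',cv2.resize(im[:, :160],None,fx=2.5,fy=2.5,interpolation=cv2.INTER_CUBIC))
E
```

```text
(286, 262) [ 30 229  98]
(260, 150) [ 12 152  74]
(250, 147) [11 57 36]
(300, 200) [ 23 120 102]
(280, 242) [20 53 43]
(213, 197) [  4 178  89]
(231, 303) [ 63 136  88]
(270, 200) [128  10 105]
y ((285.29217529296875, 261.5919189453125), (32.22105407714844, 20.67768669128418), 72.47443389892578) [0.4857 0.0452]
[[0.5081, 0.0713], [0.5186, 0.0354], [0.4632, 0.0192], [0.4528, 0.0548]] [0.0576, 0.0373, 0.0577, 0.037]Traceback (most recent call last):
  File "<stdin>", line 6, in <module>
  File "h.py", line 23, in big
    return max(c,key=cv2.contourArea)
ValueError: max() iterable argument is empty
```

Run:
```python
from h import *
s=snap('top')
h=cv2.cvtColor(s['frame'],cv2.COLOR_RGB2HSV)
m=cv2.inRange(h,(5,175,60),(16,255,255)); m[:130]=0; m[165:]=0;m[:,:235]=0;m[:,268:]=0
ys,xs=np.nonzero(m);print(len(xs))
P=np.array([cast(s,(x,y),.047)[:2] for x,y in zip(xs,ys)])
k=big(mask(s,'y'));kp=np.array([cast(s,p[0],.044)[:2] for p in k])
pad=np.array([.4857,.0452])
# board outline direction: wood mask
w=cv2.inRange(h,(15,80,70),(28,185,255)); w=cv2.morphologyEx(w,cv2.MORPH_CLOSE,np.ones((9,9)))
r=cv2.minAreaRect(cv2.convexHull(big(w)));b=np.array([cast(s,p,.012)[:2] for p in cv2.boxPoints(r)])
print('board',b.round(4).tolist(),[round(float(np.linalg.norm(b[i]-b[i-1])),4) for i in range(4)])
e=[b[i]-b[i-1] for i in range(4)];e=max(e,key=np.linalg.norm);e=e*np.sign(e[0]);print('heading board',np.arctan2(e[1],e[0]),'pad .284')
y=e/np.linalg.norm(e);x=np.array([y[1],-y[0]])
print('orange along',np.percentile((P-pad)@y,[0,2,50,98,100]),'across',np.percentile((P-pad)@x,[0,2,50,98,100]))
bc=b.mean(0);print('board centre rel pad x,y',(bc-pad)@x,(bc-pad)@y, 'centreline expects x=+.0325')
for n,c,z in(('jar',(231,303),.068),('tin',(213,197),.023)): 
    q=cast(s,c,z)[:2];print(n,q,(q-pad)@x,(q-pad)@y)
im=s['frame'][95:330,200:360,::-1]
cv2.imwrite('pics/c1.png',cv2.convertScaleAbs(cv2.resize(im,None,fx=2.5,fy=2.5,interpolation=cv2.INTER_CUBIC),alpha=1.7))
```

```text
139
board [[0.7485, 0.166], [0.7923, 0.0213], [0.4166, -0.0829], [0.3772, 0.0555]] [0.3873, 0.1512, 0.3899, 0.1439]
heading board 0.2705883108835549 pad .284
orange along [0.20835155 0.20906921 0.21999643 0.23343358 0.23403614] across [-0.02330245 -0.02262555  0.00111588  0.01808361  0.01843915]
board centre rel pad x,y 0.031204754137510553 0.09297812147595204 centreline expects x=+.0325
jar [0.41525026 0.14102313] -0.11116759461947401 -0.04227297740564809
tin [0.60885028 0.17750413] -0.09457221919430593 0.1540339881283987
```

View pics/c1.png

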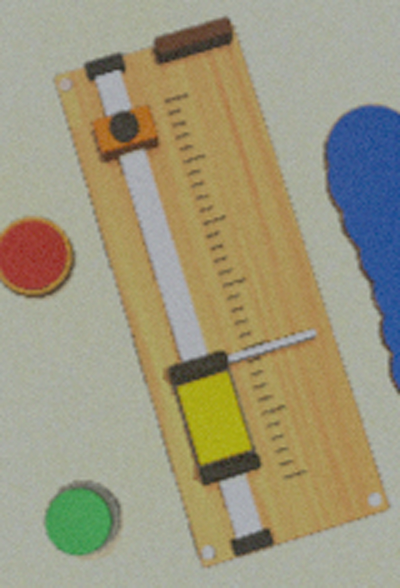

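The crop shows the blade at the front of the slide and the stop with its thumbscrew. The pad-to-stop distance is about 0.209 m, so about 165 mm of travel at heading about 0.28. The pad and board sizes match the spec. Moving over with the fingers shut.

Call:
step_arm(plan=[[[20, 32, 0, 0.04, 0], [40, 64, 0, 0.04, 0], [60, 96, 0, 0.04, 0], [80, 128, 0, 0.04, 0], [100, 160, 0, 0.04, 0], [120, 192, 0, 0.04, 0], [140, 224, 0, 0.04, 0], [160, 256, 0, 0.04, 0]]])

```text
time: 0.87
tool_pos: [0.2938, -0.2759, 0.2054]
ee_rot: [3.141, -0.0, 0.284]
wrist_force: [0.6, -0.3, -0.7]
width: 0.0441
```

Call:
step_arm(plan=[[[20, 32, 0, 0, 0], [40, 64, 0, 0, 0], [60, 96, 0, 0, 0], [80, 128, 0, 0, 0], [100, 160, 0, 0, 0], [120, 192, 0, 0, 0], [140, 224, 0, 0, 0], [160, 256, 0, 0, 0]]])

```text
time: 1.53
tool_pos: [0.4538, -0.0197, 0.2055]
ee_rot: [3.141, -0.0, 0.285]
wrist_force: [0.4, -0.9, 0.9]
width: 0.0002
```

Call:
step_arm(plan=[[[17, 24, 0, 0, 0], [34, 48, 0, 0, 0], [50, 72, 0, 0, 0], [50, 72, -30, 0, 0], [50, 72, -60, 0, 0], [50, 72, -90, 0, 0], [50, 72, -90, 0, 0], [50, 72, -90, 0, 0]]])

```text
time: 2.2
tool_pos: [0.5018, 0.0504, 0.1138]
ee_rot: [-3.14, 0.005, 0.285]
wrist_force: [0.6, -0.2, 0.2]
width: 0.0006
```

Call:
step_arm(plan=[[[0, 0, -20, 0, 0], [0, 0, -45, 0, 0], [0, 0, -45, 0, 0], [0, 0, -45, 0, 0]]])

```text
time: 2.53
tool_pos: [0.5036, 0.0502, 0.0718]
ee_rot: [3.141, -0.0, 0.284]
wrist_force: [-0.4, 0.0, 0.7]
width: 0.0008
```

Run:
```python
from h import *
a=snap('scene')['frame'][130:290,140:340,::-1]
b=snap('top')['frame'][180:320,190:365,::-1]
im=np.hstack([cv2.resize(a,(500,400)),cv2.resize(b,(300,400))]) if 0 else np.hstack([cv2.resize(a,(430,344),interpolation=2),cv2.resize(b,(370,344)[0:2],interpolation=2)])
cv2.imwrite('pics/p4.png',cv2.convertScaleAbs(im,alpha=1.7))
o=robot.get_obs();print(o['tool_pos'],o['wrist_force'])
```

```text
[0.50506078 0.05024567 0.07332222] [-0.2717505   0.72367248  0.04798906]
```

View pics/p4.png

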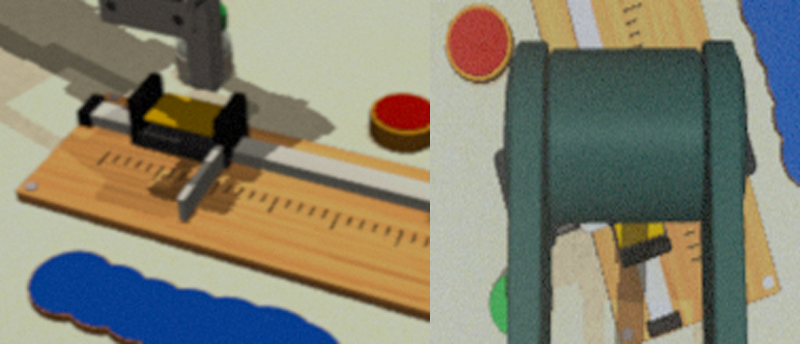

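The tip sits over the front half of the pad, clear of the walls. Going down gently.

Call:
step_arm(plan=[[[0, 0, -8, 0, 0], [0, 0, -16, 0, 0], [0, 0, -20, 0, 0], [0, 0, -22, 0, 0], [0, 0, -22, 0, 0], [0, 0, -22, 0, 0]]])

```text
time: 3.13
tool_pos: [0.5031, 0.0504, 0.0483]
ee_rot: [-3.142, 0.001, 0.285]
wrist_force: [0.0, 0.1, 0.1]
width: 0.0005
```

Call:
step_arm(plan=[[[0, 0, -2, 0, 0], [0, 0, -4, 0, 0], [0, 0, -6, 0, 0], [0, 0, -6, 0, 0], [0, 0, -6, 0, 0]]])

```text
time: 3.55
tool_pos: [0.5041, 0.0505, 0.0442]
ee_rot: [3.141, -0.002, 0.285]
wrist_force: [-1.3, 0.9, 6.5]
width: 0.001
```

Contact is at z = 0.044, the pad's height. Pressing to mid-stroke.

Call:
step_arm(plan=[[[0, 0, -2, 0, 0], [0, 0, -4, 0, 0], [0, 0, -6, 0, 0], [0, 0, -7, 0, 0], [0, 0, -7, 0, 0], [0, 0, -7, 0, 0]]])

```text
time: 4.05
tool_pos: [0.5052, 0.0508, 0.0388]
ee_rot: [3.141, -0.005, 0.285]
wrist_force: [-2.6, 1.4, 12.1]
width: 0.0004
```

Call:
step_arm(plan=[[[0, 0, -1, 0, 0], [2, 0.6, -1, 0, 0], [4, 1.2, -1, 0, 0], [6, 1.7, -1, 0, 0], [9, 2.6, -1, 0, 0], [12, 3.5, -1, 0, 0], [12, 3.5, -1, 0, 0]]])

```text
time: 4.63
tool_pos: [0.5181, 0.0545, 0.0383]
ee_rot: [3.141, -0.006, 0.285]
wrist_force: [-1.3, 0.6, 12.6]
width: 0.0004
```

Call:
step_arm(plan=[[[5, 1.4, 0, 0, 0], [11, 3.2, 0, 0, 0], [18, 5.2, 0, 0, 0], [26, 7.5, 0, 0, 0], [34, 9.8, 0, 0, 0], [40, 11.6, 0, 0, 0], [44, 12.7, 0, 0, 0], [44, 12.7, 0, 0, 0]]])

```text
time: 5.3
tool_pos: [0.5626, 0.0673, 0.0385]
ee_rot: [3.141, -0.007, 0.285]
wrist_force: [-0.7, 1.3, 11.9]
width: 0.0005
```

Run:
```python
from h import *
a=snap('scene')['frame'][150:270,170:410,::-1]
cv2.imwrite('pics/p5.png',cv2.convertScaleAbs(cv2.resize(a,(720,360),interpolation=2),alpha=1.7))
o=robot.get_obs();print(o['tool_pos'],o['wrist_force'])
```

```text
[0.56262731 0.06732513 0.0386378 ] [-0.98470707  1.6322262  12.30262554]
```

View pics/p5.png

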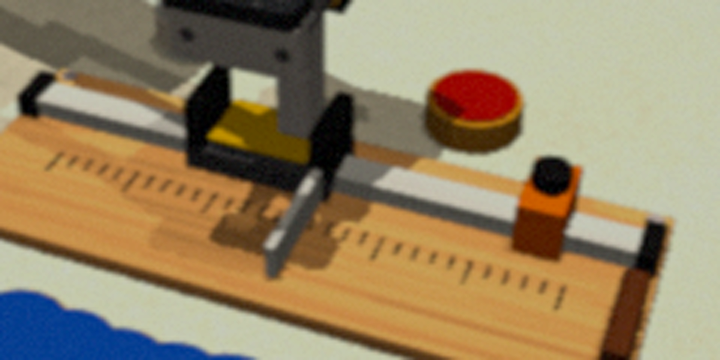

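The slide follows with the pad down, and the fingertip is near the front wall with about 0.1 m still to go. Continuing.

Call:
step_arm(plan=[[[5, 1.4, 0, 0, 0], [12, 3.5, 0, 0, 0], [20, 5.8, 0, 0, 0], [28, 8.1, 0, 0, 0], [36, 10.4, 0, 0, 0], [44, 12.7, 0, 0, 0], [50, 14.4, 0, 0, 0], [50, 14.4, 0, 0, 0]]])

```text
time: 6.02
tool_pos: [0.613, 0.0818, 0.0388]
ee_rot: [3.141, -0.008, 0.285]
wrist_force: [-0.1, 1.6, 12.4]
width: 0.0004
```

Call:
step_arm(plan=[[[4, 1.2, 0, 0, 0], [9, 2.6, 0, 0, 0], [14, 4, 0, 0, 0], [19, 5.5, 0, 0, 0], [24, 6.9, 0, 0, 0], [28, 8.1, 0, 0, 0], [30, 8.6, 0, 0, 0], [30, 8.6, 0, 0, 0]]])

```text
time: 6.68
tool_pos: [0.6421, 0.0903, 0.039]
ee_rot: [3.141, -0.007, 0.285]
wrist_force: [-1.6, 1.1, 11.5]
width: 0.0003
```

Call:
step_arm(plan=[[[1.5, 0.4, 0, 0, 0], [3, 0.9, 0, 0, 0], [4.5, 1.3, 0, 0, 0], [6, 1.7, 0, 0, 0], [7.5, 2.2, 0, 0, 0], [9, 2.6, 0, 0, 0], [10.5, 3, 0, 0, 0], [12, 3.5, 0, 0, 0]]])

```text
time: 7.35
tool_pos: [0.6534, 0.0935, 0.039]
ee_rot: [3.141, -0.006, 0.285]
wrist_force: [-3.3, 0.4, 11.2]
width: 0.0006
```

Call:
step_arm(plan=[[[1, 0.3, 0, 0, 0], [2, 0.6, 0, 0, 0], [3, 0.9, 0, 0, 0], [4, 1.2, 0, 0, 0], [5, 1.4, 0, 0, 0], [6, 1.7, 0, 0, 0], [6, 1.7, 0, 0, 0]]])

```text
time: 7.93
tool_pos: [0.6596, 0.0953, 0.039]
ee_rot: [3.141, -0.006, 0.285]
wrist_force: [-1.9, 0.7, 11.6]
width: -0.0001
```

Call:
step_arm(plan=[[[1, 0.3, 0, 0, 0], [2, 0.6, 0, 0, 0], [3, 0.9, 0, 0, 0], [4, 1.2, 0, 0, 0], [4, 1.2, 0, 0, 0]]])

```text
time: 8.35
tool_pos: [0.6633, 0.0964, 0.039]
ee_rot: [3.141, -0.006, 0.285]
wrist_force: [-1.7, 0.5, 12.7]
width: 0.0006
```

Call:
step_arm(plan=[[[1, 0.3, 0, 0, 0], [2, 0.6, 0, 0, 0], [3, 0.9, 0, 0, 0], [3, 0.9, 0, 0, 0]]])

```text
time: 8.68
tool_pos: [0.6635, 0.0964, 0.0378]
ee_rot: [3.141, 0.001, 0.285]
wrist_force: [-6.7, -1.4, 11.7]
width: 0.0007
```

Run:
```python
from h import *
a=snap('scene')['frame'][160:270,250:410,::-1]
cv2.imwrite('pics/p6.png',cv2.convertScaleAbs(cv2.resize(a,(800,550),interpolation=2),alpha=1.7))
o=robot.get_obs();print(o['tool_pos'],o['wrist_force'])
```

```text
[0.66352095 0.09644854 0.03778776] [-6.70888475 -0.92418428 12.61984309]
```

View pics/p6.png

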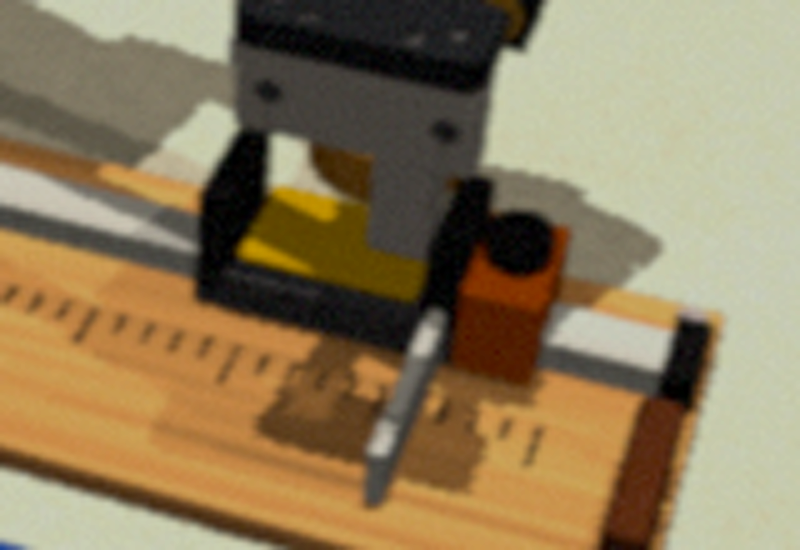

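The slide has met the stop: the tool halted and along-rail force rose to about 7 N. A small extra push will confirm.

Call:
step_arm(plan=[[[1, 0.3, 0, 0, 0], [2, 0.6, 0, 0, 0], [2, 0.6, 0, 0, 0], [2, 0.6, 0, 0, 0]]])

```text
time: 9.07
tool_pos: [0.6645, 0.0967, 0.0374]
ee_rot: [3.141, 0.004, 0.285]
wrist_force: [-8.7, -1.9, 13.0]
width: 0.0004
```

Call:
step_arm(plan=[[[0, 0, 2, 0, 0], [0, 0, 4, 0, 0], [0, 0, 6, 0, 0], [0, 0, 8, 0, 0], [0, 0, 10, 0, 0], [0, 0, 12, 0, 0], [0, 0, 14, 0, 0], [0, 0, 16, 0, 0]]])

```text
time: 9.73
tool_pos: [0.666, 0.0975, 0.0499]
ee_rot: [-3.141, 0.001, 0.285]
wrist_force: [-1.0, -1.0, -0.2]
width: 0.0002
```

Call:
step_arm(plan=[[[0, 0, 8, 0, 0], [0, 0, 20, 0, 0], [0, 0, 40, 0, 0], [0, 0, 70, 0, 0], [0, 0, 100, 0, 0], [0, 0, 130, 0, 0], [0, 0, 130, 0, 0]]])

```text
time: 10.32
tool_pos: [0.6701, 0.0978, 0.1912]
ee_rot: [3.138, -0.016, 0.285]
wrist_force: [1.2, -0.3, 1.5]
width: 0.0003
```

Call:
step_arm(plan=[[[-20, -32, 0, 0, 0], [-40, -64, 0, 0, 0], [-60, -96, 0, 0, 0], [-80, -128, 0, 0, 0], [-100, -160, 0, 0, 0], [-120, -192, 0, 0, 0], [-140, -224, 0, 0, 0], [-160, -256, 0, 0, 0]]])

```text
time: 10.98
tool_pos: [0.5055, -0.1599, 0.1815]
ee_rot: [3.14, -0.002, 0.285]
wrist_force: [-0.1, 0.3, -0.9]
width: 0.0008
```

Run:
```python
from h import *
o=robot.get_obs();print(o['time'],o['tool_pos'],o['wrist_force'])
a=snap('scene')['frame'][160:270,250:410,::-1]
s=snap('top');b=s['frame'][95:215,205:300,::-1]
im=np.hstack([cv2.resize(a,(480,330),interpolation=2),cv2.resize(b,(261,330),interpolation=2)])
cv2.imwrite('pics/p7.png',cv2.convertScaleAbs(im,alpha=1.7))
r=cv2.minAreaRect(big(mask(s,'y')));p=cast(s,r[0],.044);print('pad',r,p)
y=np.array([np.cos(.281),np.sin(.281)]);x=np.array([y[1],-y[0]]);d=p[:2]-[.4857,.0452];print('moved',d@y,d@x)
h=cv2.cvtColor(s['frame'],cv2.COLOR_RGB2HSV)
m=cv2.inRange(h,(5,175,60),(16,255,255)); m[:130]=0; m[165:]=0;m[:,:235]=0;m[:,268:]=0
ys,xs=np.nonzero(m);P=np.array([cast(s,(u,v),.047)[:2] for u,v in zip(xs,ys)])
print('orange',len(xs),np.percentile((P-[.4857,.0452])@y,[0,2,50,98,100]))
for n,c,lo,hi in(('jar',(231,303),(50,90,50),(75,255,255)),('tin',(213,197),(0,150,60),(8,255,255))):
    m=cv2.inRange(h,lo,hi)[c[1]-25:c[1]+25,c[0]-25:c[0]+25];v,u=np.nonzero(m);print(n,u.mean()+c[0]-25,v.mean()+c[1]-25)
```

```text
10.9833 [ 0.50548438 -0.1598707   0.18152662] [-0.08943528  0.26780531 -0.86009011]
pad ((258.2506408691406, 175.2103271484375), (31.06671714782715, 20.928630828857422), 72.47443389892578) [0.6445262  0.09164183 0.044     ]
moved 0.16547589914225097 -0.0005751804089675072
orange 108 [0.21225474 0.21263114 0.2233064  0.23381738 0.23403941]
jar 231.0834879406308 303.1410018552876
tin 212.34722222222223 196.84722222222223
```

View pics/p7.png

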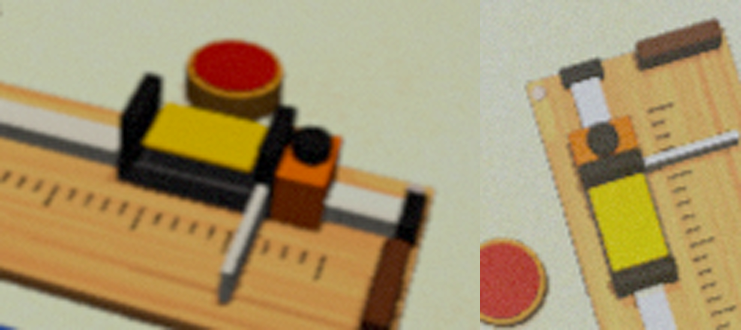

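The slide rests flush against the stop with the pad up. The stop's far edge is unchanged at 0.234 m, and the jar and tin are where they were. Handing in.

```bash
python3 -c "
from bench import robot
print(robot.close_job())"
```

```text
the job is handed in; nothing more can be done
None
```

The gauge is set: the slide rests against the orange stop, the pad is back up and the hand is clear. I handed the job in at about 11 s; no verdict is reported.

**What I did:** With the fingers shut, I pressed the pad down about 5–6 mm (about 12 N). Keeping it down, I pushed the slide along the rail until it met the stop, with about 9 N along the rail at the end. Then I lifted straight up and moved the arm away.

**Last checks:**
- **Slide:** It moved 165.5 mm, against the 164–165 mm I measured beforehand. That puts its leading face level with the stop's face to within about 1.5 mm, which is inside the camera error. Both final views show no gap.
- **Stop:** Its far edge is at 0.234 m from the pad's first position, the same as before.
- **Jar and tin:** Both are within 1 pixel of where they were.
- **Insole:** I did not re-measure it, but the arm stayed well above it.
- **Force:** The wrist force stayed under about 17 N in every reading taken.
- **Not settled:** I could not tell whether the finger pushed the slide's front wall or only dragged the slide by friction. No check failed or disagreed.

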